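# Pin and lock the syringe tray in its dock

### The job

Dock the syringe tray: slide it along its rails (the green post is there to push on) until it stops with its brass lug inside the fork, then push the blue-headed pin fully home through fork and lug until its head rests against the fork. Then swing the red lever right round to its stop behind the pin's head so the pin cannot back out, let go, and leave the cup and the roll of tape beside the rails where they are.

Things in the scene. Friction and masses are not known exactly. Their poses are not given: they have to be found in the camera images.
- dock: Grey 10 mm base plate with an aluminium fork, fixed to the counter at any place and yaw. Origin at counter level, straight below where the lug's hole ends up; z up, +x the level direction in which the pin goes in, rail bed (110 mm wide) along +y to 370 mm. Fork cheeks 50 mm wide in y, 84 mm high: entry cheek x = -54 to -10 mm, far cheek x = 10 to 20 mm; bores along x at y = 0, z = 60 mm
- seat (a point): Point on the fork's bore axis in the outer face of the entry cheek (dock x = -54, y = 0, z = 60 mm), where the underside of the pin's head must come to rest. The bores are 17.6 mm (entry cheek) and 20 mm (far cheek) in diameter
- tray (a joint): Slide of the white syringe tray (0.5 kg) in m: 0 at the outer end, 0.110 at its stop, where the hole (20 mm) of its brass lug lines up with the fork. Grows as the tray moves in the dock's -y direction. About 2 N of friction; it stays where it is left
- tray_handle (a point): Centre of the top of the green upright post on the tray, 90 mm above the counter; at the stop it stands at dock x = 0, y = +75 mm. The post is 34 mm along dock x, 20 mm along y and rises from the tray floor (24 mm). Tray: 96 mm wide, walls 46 mm high, from 40 mm on the fork side of the post to 150 mm on the other; syringes lie in it 50 mm beyond the post, tops below 56 mm
- pin: Loose steel pin, about 0.12 kg, hollow at the head end: shaft 16 mm diameter, 78 mm long, nose tapered over the last 10 mm; blue round head 34 mm across, 12 mm thick. Origin on the axis where head meets shaft; +x along the shaft to the nose, as dock +x. It starts with the nose in the entry cheek, the head 35 to 40 mm out from it on the -x side. Home when its origin is at seat
- pin_head (a point): Centre of the flat outer face of the pin's blue head, 12 mm behind the pin's origin: the place to push. About 60 mm above the counter
- lever (a joint): Swing of the red lever about a vertical pivot at dock x = -76, y = -55 mm, in rad: 0 fully open, 2.20 locked at its stop; clockwise from above as it grows. The arm points along dock -x at 0.63, and along dock +y, 4 mm behind the seated head, when locked. About 0.07 N m of friction; stays where it is left. Unless the pin is home it strikes the head
- lever_knob (a point): Centre of the upright round knob (18 mm diameter, 26 mm high) at the lever's end, 105 mm from the pivot and 60 mm above the counter. The arm is 12 mm wide and 14 mm high, centred 60 mm above the counter
- cup: Bystander: white specimen cup, 60 mm rim diameter, 60 mm high, standing on the robot's side of the rail bed; origin at the centre of its base
- tape: Bystander: roll of white tape lying flat on the robot's side of the rail bed, 72 mm diameter, 25 mm high; origin at the centre of its underside

How it is judged:
On the way, in this order (a step that is already met when the one before it is completed fails the run):
1. the tray is at its stop, its lug inside the fork (value of joint tray above 0.107 m), for 0.2 s.
2. the pin is home, its head against the fork (distance between pin and seat below 0.004 m and angle between the x axis of pin and the x axis of dock, either way round below 0.1 rad), for 0.2 s.
3. the lever is swung to its stop behind the head (value of joint lever above 2.08 rad), for 0.2 s.
At the end, for the whole second after the job is handed in: The tray stands within 4 mm of its stop, the pin is through fork and lug with its head's underside within 4 mm of its seat and at rest in line with the bore (within 0.1 rad), and the lever is within 0.12 rad of its stop behind the head. The cup and the tape are within 25 mm of where they began (all of step 2 and value of joint tray above 0.106 m and linear speed of pin below 0.02 m/s and value of joint lever above 2.08 rad and distance of each of cup, tape from where it was at the start of the episode below 0.025 m); the robot touches nothing.
It fails at once if the cup or the roll of tape is shoved by more than 25 mm (distance of any of cup, tape from where it was at the start of the episode above 0.025 m).
It fails at once if the cup is tipped over (angle between cup's own z axis and vertical above 0.6 rad).
It also fails if it takes over 59 s, if anything falls off the work surface, if the arm or the gripper's body presses on something with over 40 N, if the wrist force passes 120 N, or if a joint passes its speed limit or range.

### The arm

A 6-joint arm with a two-finger parallel gripper is mounted at the origin on the work surface. World frame = base frame: x ahead of the robot, y to its left, z up, the work surface at z = 0. Lengths are in m, angles in rad, forces in N, time in s.
With the tool pointing down it reaches from about 0.325 to 1 m from the base axis. Payload 5.1 kg.
Tool frame: the origin (TCP) lies at the very end of the fingers, on their centre line; the grasp point (between the pads) lies 19 mm behind it (manip.grip_depth is the distance from the TCP to the grasp point, in m); x points along the fingers, y is the direction in which the jaws open and shut, and the axes are right-handed (so a half turn about x gives the same grasp; the last joint's range is limited). The gripper opens to 85 mm and grips with 20 to 120 N. Pads are 22 mm wide; open, the fingers measure 114 mm over their backs; the gripper's body (76 mm by 85 mm) begins 54 mm behind the grasp point. The pads swing forward as they close: fully open they stand 13 mm farther back than shut.
Start: joints at [1.249, 0.124, 1.65, -0, 1.367, -0.083], TCP at [0.154, 0.632, 0.231] pointing down, gripper open.
Joint ranges: [-2.61, 2.61], [-1.02, 2.33], [0.03, 2.71], [-1.35, 4.49], [0.32, 2.68], [-2.91, 2.91]. Speed limits (rad/s): [2.57, 2.57, 3.14, 3.14, 3.14, 3.14].

### API

Orientations are given as [roll, pitch, yaw] about the fixed x, y, z axes, in that order (R = Rz(yaw) Ry(pitch) Rx(roll)).
In Python, from bench import manip, viewer gives the robot as it stands. The module is installed in compiled form; this text tells all that it offers.
- The arm moves only by the shell command python3 -m pendant 'ROWS' [FORCE]. ROWS is JSON, a list of rows, each an object of numbers: "hand": the finger opening in cm, from 0 to 8.54; "x", "y", "z": the shift along the world's x, y, z in cm; "wx", "wy", "wz": the turn, a rotation vector about the world's x, y, z in rad. A call has 1 to 20 rows; each row is the pose to reach, as a shift and turn from the pose commanded when the call began; what a row does not reach only later rows make up. A row lasts 1/8 s, in which the tool goes at most 62.5 mm and 10.7 degrees, less where a joint would pass 70% of its speed; a pose out of reach is approached as far as the arm can. A call with a gripper value outside its range is refused whole. The fingers move at their own pace and stop on an object; FORCE is the grip in N (left out, the last holds). Time passes only in rows, so rows that repeat a pose let the fingers close. It gives the time, the measured TCP pose, the force and the opening at its end, in the units of the state.
- manip.read_state(): the state, without advancing time (a new reading comes with each control period).
- viewer.snapshot(name): name is "scene" or "top"; returns a dict with "img" (384x512x3 uint8, red, green, blue), "range_z" (384x512 float32, m along the optical axis (not along the pixel's ray), 0 where there is no reading), "fx", "fy", "cx", "cy" (pixels), "rvec" (rotation vector, rad) and "tvec" (3), from world to camera coordinates, as OpenCV has them. Camera axes: x right, y down, z forward; pixel columns grow to the right and rows downward; lengths in m; the calibration is good to about 2 mm. A picture is of the moment at which its call begins.
- manip.hand_in(): hands the job in, once; it reports no verdict.
The state is a dict: "t": time; "joints": joint angles; "joint_velocities": joint speeds; "joint_torque": joint torques, N m; "tool_pos": TCP position; "tcp_rot": TCP orientation; "ft_force": force on the tool from outside, world axes, zero at the start; "moment": the same for the moment, N m; "gripper_width": finger opening in m.
Only numpy, scipy, OpenCV 4.12 (cv2) and the standard library are available. Lean on these libraries where they do the work, as an engineer would, in place of code of your own. Each camera call takes 0.05 s, during which the arm holds its last target. There are 200 camera calls.

## Working session

There is one attempt and no reset: what is moved stays moved. The work goes in short steps, Python scripts to look and compute and a shell command to move; the robot and the scene stay as the last step left them, time stands still between calls to the robot, and variables do not carry over. Pictures are saved under pics/ and viewed, about 8 in all and at most 12, crops included, and the job is handed in when it is done.

```bash
mkdir -p pics
cat > h.py <<'E'
import numpy as np,cv2
from bench import manip,viewer
def snap(n):
    s=viewer.snapshot(n); s['R']=cv2.Rodrigues(np.array(s['rvec'],float))[0]; s['t']=np.array(s['tvec'],float).ravel(); return s
def cloud(s):
    z=s['range_z'].astype(float); v,u=np.mgrid[:z.shape[0],:z.shape[1]]
    p=np.stack([(u-s['cx'])/s['fx']*z,(v-s['cy'])/s['fy']*z,z],-1)
    w=(p-s['t'])@s['R']; w[z==0]=np.nan; return w
def ray(s,u,v,h):
    d=s['R'].T@np.array([(u-s['cx'])/s['fx'],(v-s['cy'])/s['fy'],1]); o=-s['R'].T@s['t']
    return o+d*(h-o[2])/d[2]
def save(s,name,crop=None,k=1):
    im=s['img'][:,:,::-1]
    if crop: im=im[crop[1]:crop[3],crop[0]:crop[2]]
    cv2.imwrite('pics/'+name,cv2.resize(im,None,fx=k,fy=k,interpolation=cv2.INTER_CUBIC))
E
python3 - <<'E'
from h import *
print(manip.read_state())
a=snap('top');b=snap('scene')
save(a,'a.png',k=1.5);save(b,'b.png',k=1.5)
for n,s in(('top',a),('scene',b)):
    print(n,-s['R'].T@s['t'])
    hsv=cv2.cvtColor(s['img'],cv2.COLOR_RGB2HSV);w=cloud(s)
    for c,lo,hi in(('red',-8,8),('green',45,80),('blue',100,125),('brass',15,30)):
        h=hsv[...,0].astype(int);h=np.where(h>170,h-180,h)
        m=((h>=lo)&(h<=hi)&(hsv[...,1]>110)&(hsv[...,2]>50)).astype(np.uint8)
        N,L,st,ce=cv2.connectedComponentsWithStats(m)
        for i in range(1,N):
            if st[i,4]>15:
                q=w[L==i]; print(c,st[i],ce[i].round(1),np.nanmedian(q,0).round(4),np.nanpercentile(q[:,2],95).round(4))
E
```

```text
{'t': 0.0, 'joints': array([ 1.24940818e+00,  1.24485781e-01,  1.65165866e+00, -2.19480531e-05,
        1.36751652e+00, -8.25989537e-02]), 'joint_velocities': array([ 0.00018293, -0.00041869,  0.00114627, -0.00081237, -0.0009297 ,
       -0.00064385]), 'joint_torque': array([-1.26629329e-04, -4.23596513e+01, -3.65460777e+01, -5.53895438e-05,
        7.03538535e-03,  1.21335134e-05]), 'tool_pos': array([0.15358234, 0.63096805, 0.2300746 ]), 'tcp_rot': array([-1.64300701,  1.56872791, -1.88179175]), 'ft_force': array([ 0.1482237 , -0.47935273,  0.12001911]), 'moment': array([-0.03906769, -0.01561668, -0.00579739]), 'gripper_width': 0.08538419035695716}
top [ 0.50930375 -0.04804021  0.81827266]
red [322 167  42  59 517] [341.6 193.9] [ 0.58   -0.2174  0.0671] 0.0723
green [204 169  14  17 152] [210.6 177. ] [0.608  0.0272 0.0894] 0.0917
blue [255  90   6   8  24] [257.1  92.8] [ 0.793  -0.0609  0.019 ] 0.0307
blue [300 191  16  10  93] [307.4 195.5] [ 0.5739 -0.1538  0.0717] 0.076
brass [398   0   9  23  53] [402.1  12. ] [ 1.3995 -0.6778 -0.7522] -0.7476
brass [453   2   6   9  17] [45
[... 595 characters left out ...]
.0724] 0.0746
blue [272 294  10  12  39] [275.8 301.3] [ 0.7954 -0.06    0.0245] 0.0303
brass [ 387    3   94   82 4441] [427.9  46.4] [0.2878 0.589  0.1153] 0.193
brass [495  25  17  34 206] [505.6  43.8] [ 0.0763  1.2092 -0.1261] -0.073
brass [251 209  31  25 300] [265.4 220.4] [ 0.6327 -0.0249  0.0758] 0.0789
brass [ 103  298   60   53 1605] [132.1 323.9] [ 0.7535 -0.3402  0.0494] 0.0514
brass [ 357  321  155   63 3449] [463.7 364. ] [ 1.0085  0.6847 -0.7521] -0.7467
brass [237 349   8   8  21] [240.3 352.4] [ 0.8808 -0.1635  0.1056] 0.1104
brass [433 348  12   7  23] [439.2 351.1] [ 0.9453  0.5972 -0.753 ] -0.7472
brass [219 366  10   7  20] [224.  369.4] [ 0.8952 -0.1967  0.0962] 0.1037
```

View pics/a.png

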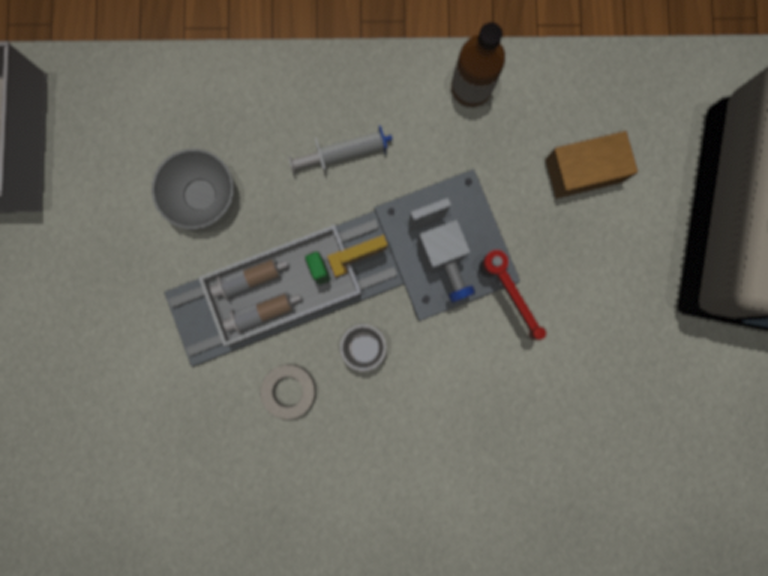

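View pics/b.png

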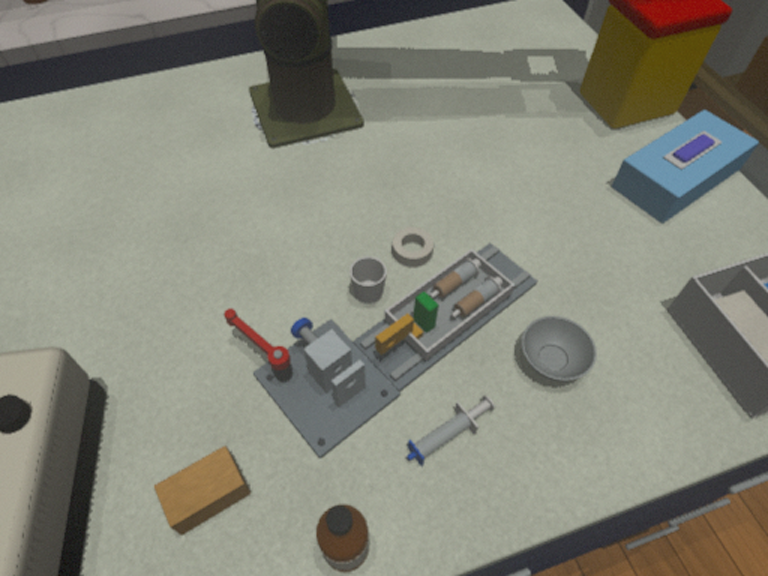

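The top view shows the dock with the fork at (295,162) px in native pixels, the green post at (211,177), the pin head at (307,195) on the robot's side, the lever pivot at (331,174) and the knob at (359,222). The cup is at (243,231) and the tape at (192,261), both beside the rails. Next I'll work out the dock frame.

Run:
```python
from h import *
from scipy.optimize import least_squares
a=snap('top');w=cloud(a);s=a
hsv=cv2.cvtColor(a['img'],cv2.COLOR_RGB2HSV)
def comp(m,near):
    N,L,st,ce=cv2.connectedComponentsWithStats(m.astype(np.uint8))
    i=min((i for i in range(1,N) if st[i,4]>12),key=lambda i:np.hypot(*(ce[i]-near)));return L==i
# cheek tops by height
z=w[...,2]; roi=np.zeros(z.shape,bool);roi[125:185,265:325]=1
m=roi&(z>.079)&(z<.092)
N,L,st,ce=cv2.connectedComponentsWithStats(m.astype(np.uint8))
for i in range(1,N):
    if st[i,4]>20:
        v,u=np.where(L==i); P=np.array([ray(a,x,y,.084)[:2] for x,y in zip(u,v)],np.float32)
        r=cv2.minAreaRect(P*1000); print('cheek',st[i],r,'mean',P.mean(0))
g=(hsv[...,0]>45)&(hsv[...,0]<80)&(hsv[...,1]>110)&(hsv[...,2]>50)
v,u=np.where(g&(z>.085)&roi==0) if 0 else np.where(g&(z>.084))
P=np.array([ray(a,x,y,.09)[:2] for x,y in zip(u,v)],np.float32);print('post',cv2.minAreaRect(P*1000),P.mean(0))
h=hsv[...,0].astype(int);r=((h<8)|(h>172))&(hsv[...,1]>110)&(hsv[...,2]>50)
r=comp(r,(341,194));v,u=np.where(r);P=np.array([ray(a,x,y,.067)[:2] for x,y in zip(u,v)],np.float32)
print('lever',cv2.minAreaRect(P*1000))
for sl,hh in((v>212,.073),(v<182,.073)):
    Q=np.array([ray(a,x,y,hh)[:2] for x,y in zip(u[sl],v[sl])],np.float32);print(cv2.minEnclosingCircle(Q*1000),np.nanmedian(z[v[sl],u[sl]]))
b=(h>100)&(h<125)&(hsv[...,1]>110)&(hsv[...,2]>50);b=comp(b,(307,195));v,u=np.where(b)
P=np.array([ray(a,x,y,.068)[:2] for x,y in zip(u,v)],np.float32);print('head',cv2.minAreaRect(P*1000))
save(a,'c.png',(255,110,375,235),6)
# rails edges/plate: outlines
pl=(z>.004)&(z<.016);roi=np.zeros(z.shape,bool);roi[100:250,100:360]=1
v,u=np.where(pl&roi);P=np.array([ray(a,x,y,.01)[:2] for x,y in zip(u,v)],np.float32)
m=(pl&roi).astype(np.uint8);N,L,st,ce=cv2.connectedComponentsWithStats(m);k=1+st[1:,4].argmax()
v,u=np.where(L==k);P=np.array([ray(a,x,y,.01)[:2] for x,y in zip(u,v)],np.float32);print('base',cv2.minAreaRect(P*1000))
for n,c in(('cup',(243,231)),('tape',(192,261))):
    q=roi=np.zeros(z.shape,bool);yy,xx=np.mgrid[:384,:512];mm=(np.hypot(xx-c[0],yy-c[1])<24)&(z>(.045 if n=='cup' else .017))&(z<(.07 if n=='cup' else .035))
    v,u=np.where(mm);P=np.array([ray(a,x,y,.06 if n=='cup' else .025)[:2] for x,y in zip(u,v)],np.float32);print(n,cv2.minEnclosingCircle(P*1000))
```

```text
cheek [274 132  27  14 151] ((680.3550415039062, -115.00249481201172), (10.823125839233398, 49.75088882446289), 20.946626663208008) mean [ 0.6804036  -0.11496633]
cheek [280 146  33  32 628] ((636.729248046875, -131.47779846191406), (44.163169860839844, 50.49308776855469), 20.87406349182129) mean [ 0.63666916 -0.13150652]
post ((607.8244018554688, 28.238468170166016), (30.89417266845703, 17.32142448425293), 26.163480758666992) [0.60789835 0.02782163]
lever ((570.1954956054688, -219.3676300048828), (126.0346908569336, 31.076061248779297), 25.87735366821289)
((529.51708984375, -243.7801513671875), 15.237518310546875) 0.07033347462986583
((611.9559936523438, -197.83993530273438), 16.54010581970215) 0.06918850043476532
head ((573.6513671875, -154.265625), (11.767537117004395, 30.800315856933594), 19.979843139648438)
base ((593.487060546875, 1.5761871337890625), (169.38632202148438, 458.6834411621094), 20.825660705566406)
cup ((508.0972900390625, -27.75385093688965), 29.700023651123047)
tape ((450.8635559082031, 72.5243148803711), 36.01063919067383)
```

View pics/c.png

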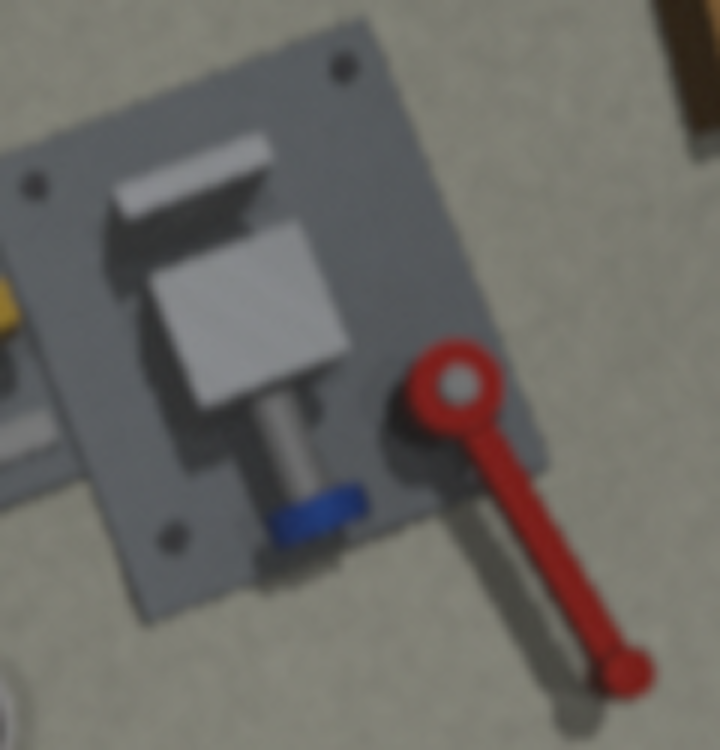

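The crop shows the fork cheeks square-on, the pin in line with the entry cheek, and the lever free of the head. Dock origin is about (0.6665, -0.1202) with yaw about 20.85°. The lever hub agrees with that to about 3 mm.

```bash
cat >> h.py <<'E'
from scipy.spatial.transform import Rotation as Ro
Y=np.deg2rad(20.85);EX=np.array([np.cos(Y),np.sin(Y)]);EY=np.array([-EX[1],EX[0]]);O=np.array([.6665,-.1202])
def W(x,y): return O+EX*x/1e3+EY*y/1e3
def D(p): d=np.asarray(p)[:2]-O; return np.array([d@EX,d@EY])*1e3
def go(x,y,z):
    s=manip.read_state();t=s['tool_pos'];R=Ro.from_euler('xyz',s['tcp_rot']).as_matrix()
    j=np.rad2deg(np.arctan2(R[1,1],R[0,1]))
    print('t',s['t'],'shift cm',((np.r_[W(x,y),z/1e3]-t)*100).round(2),'jaw world deg',j.round(1),'toolx',R[:,0].round(3),'F',s['ft_force'].round(1),'dock',D(t).round(1),'z',t[2].round(4),'j6',s['joints'][5].round(2))
E
python3 - <<'E'
from h import *
go(0,195,150);go(0,195,62)
s=snap('top');
print('knob',D(ray(s,359.5,222,.073)))
E
```

```text
t 0.15 shift cm [ 44.35 -56.91  -8.03] jaw world deg 76.3 toolx [-0.001 -0.002 -1.   ] F [ 0.3 -0.7  0.3] dock [-211.9  884.7] z 0.2303 j6 -0.08
t 0.15 shift cm [ 44.35 -56.91 -16.83] jaw world deg 76.3 toolx [-0.001 -0.002 -1.   ] F [ 0.3 -0.7  0.3] dock [-211.9  884.7] z 0.2303 j6 -0.08
knob [-180.65622188  -69.63889382]
```

```bash
python3 -m pendant '[{"hand":0,"x":11,"y":-14,"z":0,"wz":-0.24},{"hand":0,"x":22,"y":-28,"z":0,"wz":-0.48},{"hand":0,"x":33,"y":-42,"z":0,"wz":-0.72},{"hand":0,"x":44.35,"y":-56.9,"z":0,"wz":-0.967},{"hand":0,"x":44.35,"y":-56.9,"z":-2,"wz":-0.967},{"hand":0,"x":44.35,"y":-56.9,"z":-8,"wz":-0.967},{"hand":0,"x":44.35,"y":-56.9,"z":-8,"wz":-0.967},{"hand":0,"x":44.35,"y":-56.9,"z":-8,"wz":-0.967},{"hand":0,"x":44.35,"y":-56.9,"z":-8,"wz":-0.967},{"hand":0,"x":44.35,"y":-56.9,"z":-8,"wz":-0.967},{"hand":0,"x":44.35,"y":-56.9,"z":-8,"wz":-0.967},{"hand":0,"x":44.35,"y":-56.9,"z":-8,"wz":-0.967},{"hand":0,"x":44.35,"y":-56.9,"z":-8,"wz":-0.967},{"hand":0,"x":44.35,"y":-56.9,"z":-8,"wz":-0.967}]'; python3 -c "
from h import *
go(0,195,62);save(snap('top'),'d.png',k=1.5)"
```

```text
t 0.2 shift cm [ 44.34 -56.92 -16.85] jaw world deg 76.3 toolx [-0.    -0.001 -1.   ] F [-0.1 -0.5 -0.2] dock [-211.8  884.7] z 0.2305 j6 -0.08schema error: expected keys hand, x, y, z, wx, wy, wz
```

View pics/d.png

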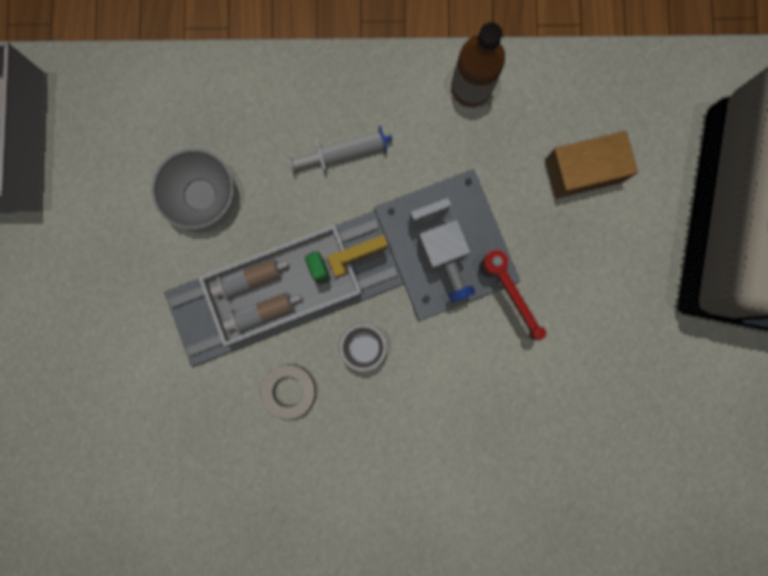

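The call was refused because every row needs all the keys, so the arm didn't move and the picture is unchanged. I'll write the rows out in full.

```bash
python3 -m pendant '[{"hand":0,"x":11,"y":-14,"z":0,"wx":0,"wy":0,"wz":-0.24},{"hand":0,"x":22,"y":-28,"z":0,"wx":0,"wy":0,"wz":-0.48},{"hand":0,"x":33,"y":-42,"z":0,"wx":0,"wy":0,"wz":-0.72},{"hand":0,"x":44.3,"y":-56.9,"z":0,"wx":0,"wy":0,"wz":-0.967},{"hand":0,"x":44.3,"y":-56.9,"z":0,"wx":0,"wy":0,"wz":-0.967},{"hand":0,"x":44.3,"y":-56.9,"z":0,"wx":0,"wy":0,"wz":-0.967},{"hand":0,"x":44.3,"y":-56.9,"z":0,"wx":0,"wy":0,"wz":-0.967},{"hand":0,"x":44.3,"y":-56.9,"z":0,"wx":0,"wy":0,"wz":-0.967},{"hand":0,"x":44.3,"y":-56.9,"z":0,"wx":0,"wy":0,"wz":-0.967},{"hand":0,"x":44.3,"y":-56.9,"z":0,"wx":0,"wy":0,"wz":-0.967},{"hand":0,"x":44.3,"y":-56.9,"z":0,"wx":0,"wy":0,"wz":-0.967},{"hand":0,"x":44.3,"y":-56.9,"z":0,"wx":0,"wy":0,"wz":-0.967},{"hand":0,"x":44.3,"y":-56.9,"z":0,"wx":0,"wy":0,"wz":-0.967},{"hand":0,"x":44.3,"y":-56.9,"z":-8,"wx":0,"wy":0,"wz":-0.967},{"hand":0,"x":44.3,"y":-56.9,"z":-8,"wx":0,"wy":0,"wz":-0.967},{"hand":0,"x":44.3,"y":-56.9,"z":-8,"wx":0,"wy":0,"wz":-0.967}]'; python3 -c "
from h import *
go(0,195,62);save(snap('scene'),'e.png',(200,80,420,245),3)"
```

```text
t: 2.25
tool_pos: [0.5953, 0.0633, 0.1498]
tcp_rot: [-1.949, 1.567, 3.13]
ft_force: [0.9, 0.5, 0.6]
gripper_width: -0.0
t 2.25 shift cm [ 0.18 -0.13 -8.78] jaw world deg 21.0 toolx [-0.004  0.    -1.   ] F [0.9 0.5 0.6] dock [ -1.2 196.8] z 0.1498 j6 -0.35
```

View pics/e.png

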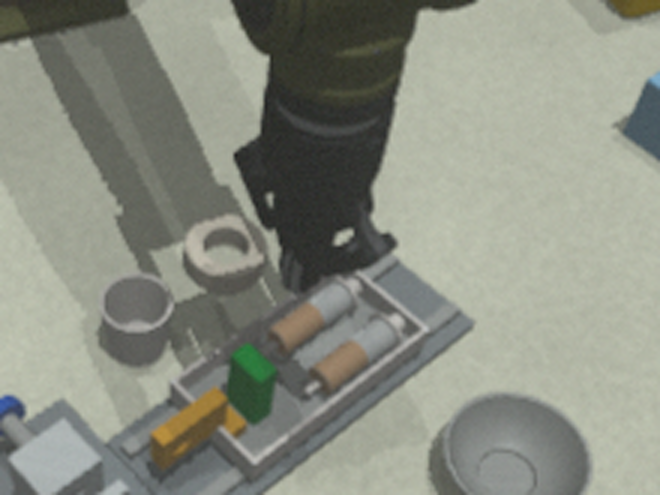

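```bash
python3 -m pendant '[{"hand":0,"x":0.1,"y":0,"z":-5,"wx":0,"wy":0,"wz":0},{"hand":0,"x":0.1,"y":0,"z":-8.8,"wx":0,"wy":0,"wz":0},{"hand":0,"x":0.1,"y":0,"z":-8.8,"wx":0,"wy":0,"wz":0},{"hand":0,"x":0.5,"y":-0.9,"z":-8.8,"wx":0,"wy":0,"wz":0},{"hand":0,"x":0.8,"y":-1.8,"z":-8.8,"wx":0,"wy":0,"wz":0},{"hand":0,"x":1.1,"y":-2.7,"z":-8.8,"wx":0,"wy":0,"wz":0},{"hand":0,"x":1.5,"y":-3.6,"z":-8.8,"wx":0,"wy":0,"wz":0},{"hand":0,"x":1.8,"y":-4.5,"z":-8.8,"wx":0,"wy":0,"wz":0},{"hand":0,"x":2.2,"y":-5.4,"z":-8.8,"wx":0,"wy":0,"wz":0},{"hand":0,"x":2.5,"y":-6.3,"z":-8.8,"wx":0,"wy":0,"wz":0},{"hand":0,"x":2.9,"y":-7.2,"z":-8.8,"wx":0,"wy":0,"wz":0},{"hand":0,"x":3.2,"y":-8.1,"z":-8.8,"wx":0,"wy":0,"wz":0},{"hand":0,"x":3.3,"y":-8.5,"z":-8.8,"wx":0,"wy":0,"wz":0},{"hand":0,"x":3.3,"y":-8.5,"z":-8.8,"wx":0,"wy":0,"wz":0}]'; python3 -c "
from h import *
go(0,96,62)"
```

```text
t: 4.05
tool_pos: [0.6298, -0.0233, 0.0631]
tcp_rot: [-0.601, 1.57, -1.807]
ft_force: [0.1, 0.5, 0.5]
gripper_width: -0.0002
t 4.05 shift cm [ 0.26 -0.72 -0.11] jaw world deg 20.9 toolx [-0.    -0.001 -1.   ] F [0.1 0.5 0.5] dock [  0.2 103.7] z 0.0631 j6 -0.49
```

```bash
python3 -m pendant '[{"hand":0,"x":0.1,"y":-0.3,"z":0,"wx":0,"wy":0,"wz":0},{"hand":0,"x":0.2,"y":-0.55,"z":0,"wx":0,"wy":0,"wz":0},{"hand":0,"x":0.25,"y":-0.7,"z":0,"wx":0,"wy":0,"wz":0},{"hand":0,"x":0.25,"y":-0.7,"z":0,"wx":0,"wy":0,"wz":0}]'; python3 -c "
from h import *
go(0,96,62)
for n in('top','scene'):
    s=snap(n);hsv=cv2.cvtColor(s['img'],cv2.COLOR_RGB2HSV);w=cloud(s)
    m=(hsv[...,0]>45)&(hsv[...,0]<80)&(hsv[...,1]>110)&(hsv[...,2]>50)&(w[...,2]>.085)
    v,u=np.where(m);print(n,m.sum())
    if m.sum()>5: c=D(ray(s,u.mean(),v.mean(),.09));P=np.array([D(ray(s,a,b,.09)) for a,b in zip(u,v)]);print(c,P.min(0),P.max(0))
"
```

```text
t: 4.55
tool_pos: [0.6321, -0.0296, 0.0631]
tcp_rot: [-1.328, 1.57, -2.534]
ft_force: [-0.3, 1.4, -0.9]
gripper_width: 0.0
t 4.55 shift cm [ 0.02 -0.09 -0.11] jaw world deg 20.9 toolx [-0. -0. -1.] F [-0.3  1.4 -0.9] dock [ 0.1 96.9] z 0.0631 j6 -0.5
top 0
scene 66
[ 6.8223889  70.78716118] [-11.12650852  63.64715014] [17.50196099 81.42624175]
```

```bash
python3 -m pendant '[{"hand":0,"x":0.1,"y":-0.2,"z":0,"wx":0,"wy":0,"wz":0},{"hand":0,"x":0.15,"y":-0.4,"z":0,"wx":0,"wy":0,"wz":0},{"hand":0,"x":0.15,"y":-0.4,"z":0,"wx":0,"wy":0,"wz":0}]'; python3 -c "
from h import *
go(0,96,62)"
```

```text
t: 5.03
tool_pos: [0.6323, -0.0302, 0.0632]
tcp_rot: [-2.915, 1.564, 2.162]
ft_force: [-6.3, 12.1, 4.0]
gripper_width: 0.0004
t 5.025 shift cm [-0.   -0.03 -0.12] jaw world deg 20.9 toolx [-0.004  0.006 -1.   ] F [-6.3 12.1  4. ] dock [ 0.1 96.3] z 0.0632 j6 -0.5
```

```bash
python3 -m pendant '[{"hand":0,"x":-0.4,"y":1,"z":0,"wx":0,"wy":0,"wz":0},{"hand":0,"x":-0.4,"y":1,"z":5,"wx":0,"wy":0,"wz":0},{"hand":0,"x":-0.4,"y":1,"z":8.7,"wx":0,"wy":0,"wz":0},{"hand":0,"x":-2,"y":-3,"z":8.7,"wx":0,"wy":0,"wz":-0.18},{"hand":0,"x":-4,"y":-6,"z":8.7,"wx":0,"wy":0,"wz":-0.36},{"hand":0,"x":-6,"y":-9,"z":8.7,"wx":0,"wy":0,"wz":-0.54},{"hand":0,"x":-8.7,"y":-13.5,"z":8.7,"wx":0,"wy":0,"wz":-0.72},{"hand":0,"x":-8.7,"y":-13.5,"z":8.7,"wx":0,"wy":0,"wz":-0.9},{"hand":0,"x":-8.7,"y":-13.5,"z":8.7,"wx":0,"wy":0,"wz":-1.08},{"hand":0,"x":-8.7,"y":-13.5,"z":8.7,"wx":0,"wy":0,"wz":-1.26},{"hand":0,"x":-8.7,"y":-13.5,"z":8.7,"wx":0,"wy":0,"wz":-1.44},{"hand":0,"x":-8.7,"y":-13.5,"z":8.7,"wx":0,"wy":0,"wz":-1.571},{"hand":0,"x":-8.7,"y":-13.5,"z":8.7,"wx":0,"wy":0,"wz":-1.571},{"hand":0,"x":-8.7,"y":-13.5,"z":8.7,"wx":0,"wy":0,"wz":-1.571}]'; python3 -c "
from h import *
go(-130,0,47);save(snap('scene'),'f.png',(130,150,350,315),3)
s=snap('top');hsv=cv2.cvtColor(s['img'],cv2.COLOR_RGB2HSV);w=cloud(s)
m=(hsv[...,0]>45)&(hsv[...,0]<80)&(hsv[...,1]>110)&(hsv[...,2]>50)&(w[...,2]>.084)
v,u=np.where(m);print(m.sum())
if m.sum()>5: print(D(ray(s,u.mean(),v.mean(),.09)))
"
```

```text
t: 6.78
tool_pos: [0.5469, -0.1687, 0.1505]
tcp_rot: [1.904, 1.57, -0.871]
ft_force: [-0.4, 0.3, -0.6]
gripper_width: 0.0
t 6.775 shift cm [ -0.19   0.22 -10.35] jaw world deg -69.0 toolx [ 0.    -0.001 -1.   ] F [-0.4  0.3 -0.6] dock [-129.    -2.7] z 0.1505 j6 0.81
154
[-2.07056572 75.68849608]
```

View pics/f.png

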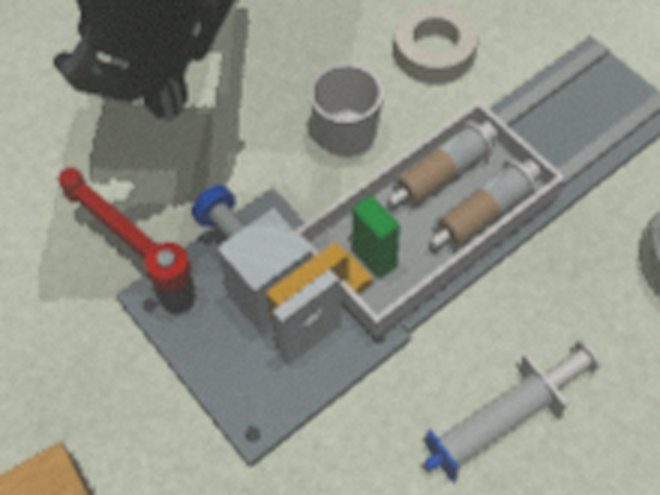

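The tray is in: the lug sits between the cheeks and the post is at y = 75.7 mm. The pin head is at about (213,207) in the crop, the lever is clear, and the cup and tape haven't moved. Next is the pin.

```bash
python3 -m pendant '[{"hand":0,"x":-0.2,"y":0.25,"z":-5,"wx":0,"wy":0,"wz":0},{"hand":0,"x":-0.2,"y":0.25,"z":-10.3,"wx":0,"wy":0,"wz":0},{"hand":0,"x":-0.2,"y":0.25,"z":-10.3,"wx":0,"wy":0,"wz":0},{"hand":0,"x":0.7,"y":0.6,"z":-10.3,"wx":0,"wy":0,"wz":0},{"hand":0,"x":1.2,"y":0.8,"z":-10.3,"wx":0,"wy":0,"wz":0},{"hand":0,"x":1.7,"y":1,"z":-10.3,"wx":0,"wy":0,"wz":0},{"hand":0,"x":2.2,"y":1.2,"z":-10.3,"wx":0,"wy":0,"wz":0},{"hand":0,"x":2.7,"y":1.4,"z":-10.3,"wx":0,"wy":0,"wz":0},{"hand":0,"x":2.7,"y":1.4,"z":-10.3,"wx":0,"wy":0,"wz":0}]'; python3 -c "
from h import *
go(-77,0,47)"
```

```text
t: 8.0
tool_pos: [0.5747, -0.1547, 0.0482]
tcp_rot: [2.599, 1.569, -0.178]
ft_force: [0.5, -0.4, 0.1]
gripper_width: 0.0
t 8.0 shift cm [ 1.99  0.71 -0.12] jaw world deg -69.1 toolx [ 0.002 -0.    -1.   ] F [ 0.5 -0.4  0.1] dock [-98.1   0.4] z 0.0482 j6 0.85
```

```bash
python3 -m pendant '[{"hand":0,"x":0.4,"y":0.15,"z":0,"wx":0,"wy":0,"wz":0},{"hand":0,"x":0.8,"y":0.3,"z":0,"wx":0,"wy":0,"wz":0},{"hand":0,"x":1.2,"y":0.45,"z":0,"wx":0,"wy":0,"wz":0},{"hand":0,"x":1.6,"y":0.6,"z":0,"wx":0,"wy":0,"wz":0},{"hand":0,"x":1.6,"y":0.6,"z":0,"wx":0,"wy":0,"wz":0}]'; python3 -c "
from h import *
go(-77,0,47)"
```

```text
t: 8.62
tool_pos: [0.5902, -0.1481, 0.0472]
tcp_rot: [-2.857, 1.57, 0.649]
ft_force: [0.1, -0.5, 0.9]
gripper_width: -0.0001
t 8.625 shift cm [ 0.43  0.05 -0.02] jaw world deg -69.1 toolx [ 0.  0. -1.] F [ 0.1 -0.5  0.9] dock [-81.2   1. ] z 0.0472 j6 0.87
```

```bash
python3 -m pendant '[{"hand":0,"x":0.2,"y":0.05,"z":0,"wx":0,"wy":0,"wz":0},{"hand":0,"x":0.4,"y":0.1,"z":0,"wx":0,"wy":0,"wz":0},{"hand":0,"x":0.55,"y":0.15,"z":0,"wx":0,"wy":0,"wz":0},{"hand":0,"x":0.55,"y":0.15,"z":0,"wx":0,"wy":0,"wz":0}]'; python3 -c "
from h import *
go(-77,0,47)"
```

```text
t: 9.12
tool_pos: [0.5937, -0.1473, 0.0471]
tcp_rot: [-0.303, 1.567, -3.08]
ft_force: [-7.0, -1.5, 4.3]
gripper_width: -0.0002
t 9.125 shift cm [ 0.08 -0.03 -0.01] jaw world deg -69.1 toolx [-0.004 -0.    -1.   ] F [-7.  -1.5  4.3] dock [-77.6   0.6] z 0.0471 j6 0.88
```

```bash
python3 -m pendant '[{"hand":0,"x":0.1,"y":0.05,"z":0,"wx":0,"wy":0,"wz":0},{"hand":0,"x":0.2,"y":0.08,"z":0,"wx":0,"wy":0,"wz":0},{"hand":0,"x":0.2,"y":0.08,"z":0,"wx":0,"wy":0,"wz":0}]'; python3 -c "
from h import *
go(-77,0,47)"
```

```text
t: 9.5
tool_pos: [0.5937, -0.1473, 0.047]
tcp_rot: [-0.236, 1.561, -3.012]
ft_force: [-14.0, -3.8, 7.8]
gripper_width: 0.0001
t 9.5 shift cm [ 0.09 -0.03 -0.  ] jaw world deg -69.1 toolx [-0.009 -0.001 -1.   ] F [-14.   -3.8   7.8] dock [-77.7   0.6] z 0.047 j6 0.88
```

```bash
python3 -m pendant '[{"hand":0,"x":-1.5,"y":-0.6,"z":0,"wx":0,"wy":0,"wz":0},{"hand":0,"x":-3,"y":-1.15,"z":0,"wx":0,"wy":0,"wz":0},{"hand":0,"x":-3,"y":-1.15,"z":5,"wx":0,"wy":0,"wz":0},{"hand":0,"x":-3,"y":-1.15,"z":10,"wx":0,"wy":0,"wz":0},{"hand":0,"x":-4,"y":-5,"z":10,"wx":0,"wy":0,"wz":0.18},{"hand":0,"x":-4.9,"y":-9,"z":10,"wx":0,"wy":0,"wz":0.36},{"hand":0,"x":-4.9,"y":-13.1,"z":10,"wx":0,"wy":0,"wz":0.54},{"hand":0,"x":-4.9,"y":-13.1,"z":10,"wx":0,"wy":0,"wz":0.72},{"hand":0,"x":-4.9,"y":-13.1,"z":10,"wx":0,"wy":0,"wz":0.9},{"hand":0,"x":-4.9,"y":-13.1,"z":10,"wx":0,"wy":0,"wz":1.08},{"hand":0,"x":-4.9,"y":-13.1,"z":10,"wx":0,"wy":0,"wz":1.26},{"hand":0,"x":-4.9,"y":-13.1,"z":10,"wx":0,"wy":0,"wz":1.44},{"hand":0,"x":-4.9,"y":-13.1,"z":10,"wx":0,"wy":0,"wz":1.62},{"hand":0,"x":-4.9,"y":-13.1,"z":10,"wx":0,"wy":0,"wz":1.71},{"hand":0,"x":-4.9,"y":-13.1,"z":10,"wx":0,"wy":0,"wz":1.71}]'; python3 -c "
from h import *
go(-170,-104,50);s=snap('scene');save(s,'g.png',(110,150,330,315),3)
P=np.array([-76,-55])
t=manip.read_state()['tool_pos']
for f in [188]+list(range(180,89,-10))+[88]:
    a=np.deg2rad(f);q=P+100*np.array([np.cos(a),np.sin(a)])+20*np.array([-np.sin(a),np.cos(a)])
    print(f,((W(*q)-W(-170,-104))*100).round(2),np.deg2rad(f-188).round(2))
"
```

```text
t: 11.38
tool_pos: [0.5479, -0.2772, 0.1473]
tcp_rot: [1.162, 1.57, 0.094]
ft_force: [0.8, 0.6, 0.2]
gripper_width: -0.0003
t 11.375 shift cm [-0.32 -0.07 -9.73] jaw world deg 28.8 toolx [ 0.  0. -1.] F [0.8 0.6 0.2] dock [-166.7 -104.5] z 0.1473 j6 -1.06
188 [-0.75  1.35] 0.0
180 [-1.59  2.5 ] -0.14
170 [-2.4   4.08] -0.31
160 [-2.93  5.78] -0.49
150 [-3.15  7.54] -0.66
140 [-3.06  9.32] -0.84
130 [-2.67 11.05] -1.01
120 [-1.98 12.69] -1.19
110 [-1.01 14.18] -1.36
100 [ 0.2  15.48] -1.54
90 [ 1.61 16.56] -1.71
88 [ 1.92 16.74] -1.75
```

View pics/g.png

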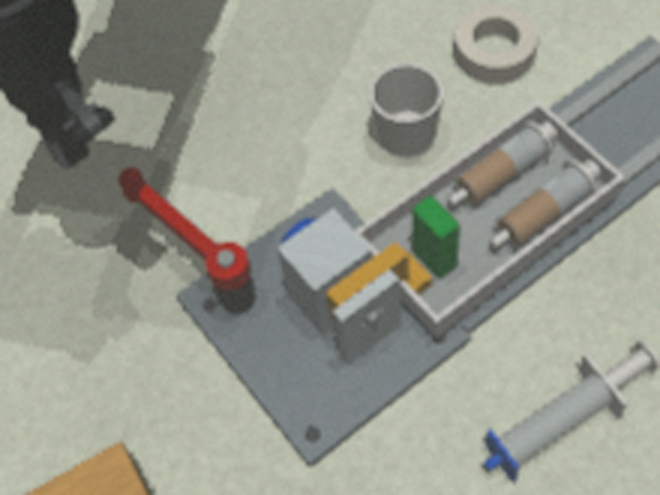

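The pin's head now lies flat against the entry cheek (blue sliver at (298,232)) and its nose shows in the far bore. The lever is still open, and the fingers hang on the far side of the knob from the direction it has to swing. Now down and along the arc.

```bash
python3 -m pendant '[{"hand":0,"x":-0.3,"y":-0.1,"z":-5,"wx":0,"wy":0,"wz":0},{"hand":0,"x":-0.3,"y":-0.1,"z":-9.7,"wx":0,"wy":0,"wz":0},{"hand":0,"x":-0.3,"y":-0.1,"z":-9.7,"wx":0,"wy":0,"wz":0},{"hand":0,"x":-1,"y":1.2,"z":-9.7,"wx":0,"wy":0,"wz":0},{"hand":0,"x":-1.9,"y":2.4,"z":-9.7,"wx":0,"wy":0,"wz":-0.14},{"hand":0,"x":-2.7,"y":4,"z":-9.7,"wx":0,"wy":0,"wz":-0.31},{"hand":0,"x":-3.2,"y":5.7,"z":-9.7,"wx":0,"wy":0,"wz":-0.49},{"hand":0,"x":-3.4,"y":7.4,"z":-9.7,"wx":0,"wy":0,"wz":-0.66},{"hand":0,"x":-3.4,"y":9.2,"z":-9.7,"wx":0,"wy":0,"wz":-0.84},{"hand":0,"x":-3,"y":10.9,"z":-9.7,"wx":0,"wy":0,"wz":-1.01},{"hand":0,"x":-2.3,"y":12.6,"z":-9.7,"wx":0,"wy":0,"wz":-1.19},{"hand":0,"x":-1.3,"y":14.1,"z":-9.7,"wx":0,"wy":0,"wz":-1.36},{"hand":0,"x":-0.1,"y":15.4,"z":-9.7,"wx":0,"wy":0,"wz":-1.54},{"hand":0,"x":-0.1,"y":15.4,"z":-9.7,"wx":0,"wy":0,"wz":-1.54},{"hand":0,"x":-0.1,"y":15.4,"z":-9.7,"wx":0,"wy":0,"wz":-1.54}]'; python3 -c "
from h import *
go(-96,45,50);s=snap('scene');save(s,'h.png',(110,150,330,315),3)
"
```

```text
t: 13.3
tool_pos: [0.5478, -0.1234, 0.052]
tcp_rot: [2.259, 1.568, -0.345]
ft_force: [0.1, -0.0, -0.3]
gripper_width: -0.0004
t 13.3 shift cm [ 1.29  1.11 -0.2 ] jaw world deg -59.2 toolx [ 0.002 -0.001 -1.   ] F [ 0.1 -0.  -0.3] dock [-112.    39.3] z 0.052 j6 0.72
```

View pics/h.png

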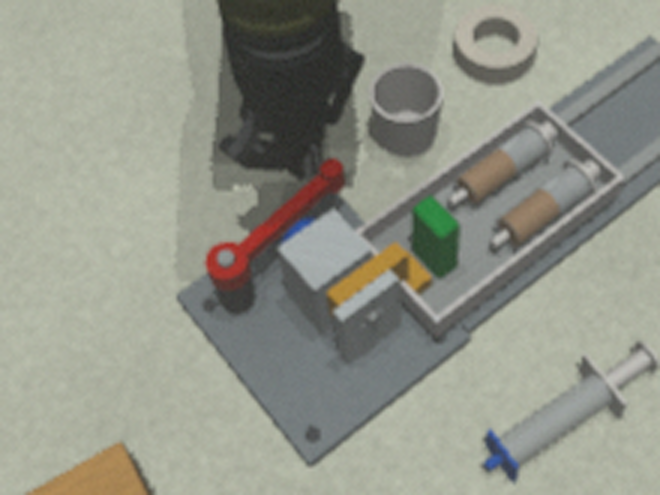

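The lever has followed round, with the knob at (331,175) in the crop, and is a few degrees short of the stop. One last push.

```bash
python3 -m pendant '[{"hand":0,"x":0.6,"y":0.6,"z":0,"wx":0,"wy":0,"wz":-0.09},{"hand":0,"x":1.1,"y":1,"z":0,"wx":0,"wy":0,"wz":-0.17},{"hand":0,"x":1.3,"y":1.1,"z":0,"wx":0,"wy":0,"wz":-0.17},{"hand":0,"x":1.4,"y":1.15,"z":0,"wx":0,"wy":0,"wz":-0.17},{"hand":0,"x":1.5,"y":1.2,"z":0,"wx":0,"wy":0,"wz":-0.17},{"hand":0,"x":1.5,"y":1.2,"z":0,"wx":0,"wy":0,"wz":-0.17}]'; python3 -c "
from h import *
go(-96,45,50)
"
```

```text
t: 14.1
tool_pos: [0.5606, -0.1123, 0.0504]
tcp_rot: [-0.028, 1.566, -2.803]
ft_force: [-7.9, -4.3, 5.2]
gripper_width: -0.0001
t 14.1 shift cm [ 0.02 -0.   -0.04] jaw world deg -69.0 toolx [-0.004 -0.001 -1.   ] F [-7.9 -4.3  5.2] dock [-96.2  45.1] z 0.0504 j6 0.92
```

The tool is at the expected position, with a 9 N reaction against 0.7 N of friction, so the lever is at its stop. I'll back off along dock -x, lift, swing clear and check.

```bash
python3 -m pendant '[{"hand":0,"x":-1,"y":-0.4,"z":0,"wx":0,"wy":0,"wz":0},{"hand":0,"x":-2.4,"y":-1,"z":0,"wx":0,"wy":0,"wz":0},{"hand":0,"x":-2.4,"y":-1,"z":6,"wx":0,"wy":0,"wz":0},{"hand":0,"x":-2.4,"y":-1,"z":12,"wx":0,"wy":0,"wz":0},{"hand":0,"x":-7,"y":-4,"z":16,"wx":0,"wy":0,"wz":0},{"hand":0,"x":-12,"y":-8,"z":18,"wx":0,"wy":0,"wz":0},{"hand":0,"x":-12,"y":-8,"z":18,"wx":0,"wy":0,"wz":0},{"hand":0,"x":-12,"y":-8,"z":18,"wx":0,"wy":0,"wz":0}]'; python3 -c "
from h import *
go(-96,45,50);s=snap('top')
hsv=cv2.cvtColor(s['img'],cv2.COLOR_RGB2HSV);w=cloud(s);h=hsv[...,0].astype(int);sat=(hsv[...,1]>110)&(hsv[...,2]>50)
def pts(m,z):
    v,u=np.where(m);return np.array([D(ray(s,a,b,z)) for a,b in zip(u,v)])
r=pts(((h<8)|(h>172))&sat&(w[...,2]>.04)&(w[...,2]<.09),.073)
if len(r):
    k=r[r[:,1]>38];print('red',len(r),'knob',k.mean(0),k.min(0),k.max(0))
b=pts((h>100)&(h<125)&sat&(w[...,2]>.05)&(w[...,2]<.09),.068)
if len(b): print('head',b.mean(0),b.min(0),b.max(0))
g=pts((h>45)&(h<80)&sat&(w[...,2]>.084),.09);print('post',len(g),g.mean(0) if len(g) else '')
save(s,'i.png',(150,100,410,295),3)
"
```

```text
t: 15.1
tool_pos: [0.4417, -0.1914, 0.2302]
tcp_rot: [2.986, 1.57, 0.208]
ft_force: [0.2, -0.4, -0.7]
gripper_width: -0.0001
t 15.1 shift cm [ 11.91   7.91 -18.02] jaw world deg -69.2 toolx [ 0.001  0.    -1.   ] F [ 0.2 -0.4 -0.7] dock [-235.4   13.5] z 0.2302 j6 0.69
red 494 knob [-77.09553089  48.69339125] [-84.95940204  38.34875208] [-68.8243722   58.70786767]
head [-61.17799774   1.38529609] [-66.69622608 -13.74726484] [-55.31955786  16.84053738]
post 152 [-2.00759884 75.57245998]
```

View pics/i.png

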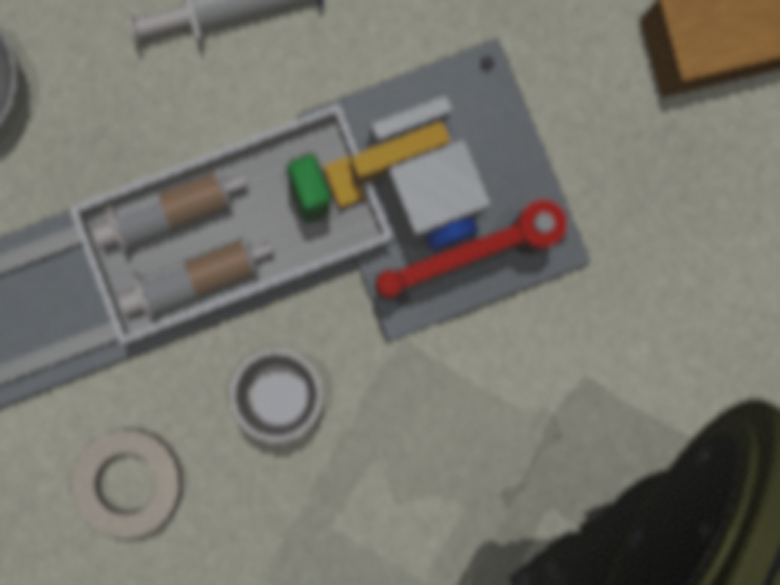

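The picture shows the tray docked, the head against the cheek at (452,232), and the lever straight behind it from its hub at (543,223) to its knob at (391,284). The cup at (278,398) and the tape at (127,484) look untouched, and the arm is clear.

```bash
python3 -c "
from bench import manip
print(manip.hand_in())"
```

```text
the job is handed in; nothing more can be done
None
```

The tray is docked, the pin is home and the lever is locked behind its head. I handed the job in at about 15 s with the arm clear of everything; `hand_in` gives no verdict.

I used the closed fingers for all three steps: pushing the green post, then the pin's head, then the lever's knob round its arc. Each push ended on a firm stop at about the expected place, with reactions of roughly 14 N, 16 N and 10 N.

Last checks from the top camera, in dock coordinates:

| Item | Measured | Expected |
|---|---|---|
| Tray post (y) | 75.6 mm | 75 mm |
| Pin head (x, underside to outer face) | -55.3 to -66.7 mm | -54 to -66 mm |
| Lever knob (x, y) | (-77, 49) mm | (-76, 50) mm |

- **Cup and tape:** they looked untouched in the last picture, but I did not re-measure their positions.
- **Small disagreements:** the post reads 2 mm off in x both before and after the push, so I put that down to the camera or colour mask. The lever hub also read about 3 mm off at the start.
- **Refused call:** the first move was refused because its rows lacked some keys. Nothing moved.

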